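# Free the taped-in dispenser pump and press it home

### The arm

A 7-joint arm with a two-finger parallel gripper is mounted at the origin on the work surface. World frame = base frame: x ahead of the robot, y to its left, z up, the work surface at z = 0. Lengths are in m, angles in rad, forces in N, time in s.
With the tool pointing down it reaches from about 0.4 to 0.875 m from the base axis. Payload 19.3 kg.
Tool frame: the origin (TCP) lies midway between the tips of the shut fingers; the grasp point (between the pads) lies 19 mm behind it; z points along the fingers, y is the line along which they close (so a half turn about z gives the same grasp; the last joint's range is limited). The gripper opens to 85 mm and grips with 20 to 120 N. Pads are 22 mm wide; open, the fingers measure 114 mm over their backs; the gripper's body (76 mm by 85 mm) begins 54 mm behind the grasp point. The pads swing forward as they close: fully open they stand 13 mm farther back than shut.
Start: joints at [-1.345, 0.521, -0.036, 1.599, 0.021, 1.021, -0.113], TCP at [0.182, 0.598, 0.231] pointing down, gripper open.
Joint ranges: [-2.91, 2.91], [-0.3, 2.13], [-1.5, 1.42], [0.17, 2.43], [-1.26, 4.41], [0.16, 1.93], [-2.52, 2.52]. Speed limits (rad/s): [1.89, 1.89, 2.39, 2.39, 3.01, 3.01, 3.01].

### API

Orientations are given as a 3x3 rotation matrix whose columns are the frame's x, y, z axes.
In Python, from bench import bot, eyes gives the robot as it stands. The module is installed in compiled form; this text tells all that it offers.
- The arm moves only by the shell command python3 -m handwheel 'ROWS'. ROWS is JSON, a list of rows, each an object with "twist": the turn, a rotation vector about the world's x, y, z in rad, a list of three; "delta_pos": the shift along the world's x, y, z in mm, a list of three; "jaw": the opening, from -1 (shut) to 1 (fully open). A call has 1 to 20 rows; each row is the pose to reach, as a shift and turn from the pose commanded when the call began; what a row does not reach only later rows make up. A row lasts 1/8 s, in which the tool goes at most 62.5 mm and 10.7 degrees, less where a joint would pass 70% of its speed; a pose out of reach is approached as far as the arm can. A call with a gripper value outside its range is refused whole. The fingers move at their own pace and stop on an object; the grip force is fixed at half the most. Time passes only in rows, so rows that repeat a pose let the fingers close. It gives the time, the measured TCP pose, the force, the opening and the grip force at its end, in the units of the state.
- bot.get_state(): the state, without advancing time (a new reading comes with each control period).
- eyes.camera(name): name is "scene" or "top" or "wrist"; returns the picture (384x512x3 uint8, red, green, blue); there is no depth.
- eyes.get_calibration(name): a dict with "fx", "fy", "cx", "cy" (pixels), "rvec" (rotation vector, rad) and "tvec" (3), from world to camera coordinates, as OpenCV has them; the wrist camera has in their place "tool_from_camera" (4x4, takes a point from camera to tool coordinates, whose origin is the TCP and whose axes are the flange's). Camera axes: x right, y down, z forward; pixel columns grow to the right and rows downward; lengths in m; the calibration is good to about 2 mm. The wrist camera is an equidistant fisheye: a pixel r from the principal point sees the ray r / f radians off the axis. A picture is of the moment at which its call begins: read the wrist's pose just before it. get_calibration takes no time and is no camera call.
- bot.close_job(): hands the job in; it is judged then, once.
The state is a dict: "clock": time; "joints": joint angles; "joint_vel": joint speeds; "joint_torque": joint torques, N m; "ee_pos": TCP position; "orientation": TCP orientation; "ft_force": force on the tool from outside, world axes, zero at the start; "moment": the same for the moment, N m; "finger_gap": finger opening in m; "finger_force": force on a finger pad.
Only numpy, scipy, OpenCV 4.12 (cv2) and the standard library are available. Lean on these libraries where they do the work, as an engineer would, in place of code of your own. Each camera call takes 0.05 s, during which the arm holds its last target. There are 200 camera calls.

### The job

One of the three press-top dispensers has a roll of tape left standing round its pump, so it cannot be worked. Slide that roll up off the pump and lay it flat on the floor of the grey tray, in the free half beside the other roll, without dropping it. Then press that same dispenser's steel head fully down to its stop, hold it there a moment and let it spring back up, leaving the other two pumps unpressed and all the bottles and the jar standing where they are.

Things in the scene. Friction and masses are not known exactly. Their poses are not given: they have to be found in the camera images.
- dispenser_a: The dispenser with the tape roll round its pump: white dispenser bottle, 68 mm diameter, upright, flat deck 95 mm above its underside, on it a collar 28 mm across, 18 mm high, and over that on a stem a steel push head 31 mm across, 6 mm thick, its top 138 mm above the underside when up. Origin: centre of the underside, z up. Loose, about 0.45 kg.
- dispenser_b: Another, identical dispenser, without a roll: same sizes. Leave alone.
- dispenser_c: A third, identical dispenser, without a roll: same sizes. Leave alone.
- head_a (a point): Centre of the top face of the push head of dispenser_a; moves down with it.
- pump_a (a joint): Press depth of the push head of dispenser_a in m: 0 up, 0.014 fully down at its stop; sprung back up, about 4 N to start and 9 N at the stop.
- pump_b (a joint): Press depth of the head of dispenser_b, as pump_a.
- pump_c (a joint): Press depth of the head of dispenser_c, as pump_a.
- roll: Wide roll of tan masking tape with a cardboard core, 64 mm outer diameter, hole 40 mm across, 38 mm high, 70 g, loose. It rests on the deck of dispenser_a round the pump; the push head's top is 5 mm above its top, so it comes off straight up. Origin: centre of its lower face, z along its axis.
- roll_mid (a point): Centre of the tape roll, half way up its axis.
- spare_roll: A second roll like it, lying flat in one half of the tray. Origin: centre of its lower face.
- spare_roll_mid (a point): Centre of the second roll, half way up its axis.
- tray: Shallow open grey plastic tray, fixed, 155 mm (x) by 250 mm (y) outside, walls 4 mm thick and 22 mm high, floor 4 mm thick. Origin: centre of its underside. The second roll lies in one of its two y halves, the other half is empty.
- bottle: Dark round bottle with a narrow neck, 52 mm diameter, 180 mm high, loose, standing on the board among the dispensers. Origin: centre of its underside.
- jar: Amber jar with black lid, 50 mm diameter, 85 mm high, loose, standing on the board. Origin: centre of its underside.
- board: Plywood board lying on the table, 300 x 300 mm, 8 mm thick, fixed; the dispensers, bottle and jar stand on it. Origin: centre of its underside.

How it is judged:
By the outcome, as a careful person would: the job done as asked, in the order asked, and still so for the second after the job is handed in, with the robot touching nothing.
It also fails if it takes over 53 s, if anything falls off the work surface, if the arm or the gripper's body presses on something with over 40 N, if the wrist force passes 120 N, or if a joint passes its speed limit or range.

## Working session

There is one attempt and no reset: what is moved stays moved. The work goes in short steps, Python scripts to look and compute and a shell command to move; the robot and the scene stay as the last step left them, time stands still between calls to the robot, and variables do not carry over. Pictures are saved under pics/ and viewed, at most 12 in all, crops included, and the job is handed in when it is done.

```bash
mkdir -p pics
python3 - <<'E'
from bench import bot, eyes
import cv2,numpy as np
s=bot.get_state(); print({k:np.round(v,4).tolist() for k,v in s.items()})
for n in("scene","top","wrist"):
    im=eyes.camera(n); cv2.imwrite(f"pics/{n}0.png",im[:,:,::-1]); print(n,{k:np.round(v,4).tolist() for k,v in eyes.get_calibration(n).items()})
E
```

```text
{'clock': 0.0, 'joints': [-1.3452, 0.522, -0.0364, 1.6, 0.0212, 1.0211, -0.1128], 'joint_vel': [0.0023, -0.0002, 0.0002, -0.0001, -0.001, 0.0006, 0.0009], 'joint_torque': [0.0007, -92.7095, 1.9801, -36.9935, 0.0179, 0.0082, -0.0], 'ee_pos': [0.1821, 0.5975, 0.2307], 'orientation': [[-0.9566, 0.2915, -0.0003], [0.2915, 0.9566, -0.0011], [-0.0001, -0.0012, -1.0]], 'ft_force': [0.5887, 0.8139, 0.0002], 'moment': [-0.0202, -0.0487, 0.0126], 'finger_force': 0.0, 'finger_gap': 0.0859}
scene {'fx': 404.2536, 'fy': 404.2536, 'cx': 255.0209, 'cy': 193.4678, 'rvec': [1.2815, 2.1506, -1.053], 'tvec': [0.2442, -0.2121, 1.2621]}
top {'fx': 356.9524, 'fy': 356.9524, 'cx': 252.9231, 'cy': 186.9932, 'rvec': [2.1226, -2.1049, 0.1945], 'tvec': [0.0334, 0.5674, 0.7]}
wrist {'fx': 297.3186, 'fy': 297.3186, 'cx': 259.8648, 'cy': 189.4702, 'tool_from_camera': [[0.0004, -0.9652, -0.2614, 0.066], [1.0, 0.0005, -0.0004, -0.0006], [0.0005, -0.2614, 0.9652, -0.1421], [0.0, 0.0, 0.0, 1.0]]}
```

View pics/scene0.png

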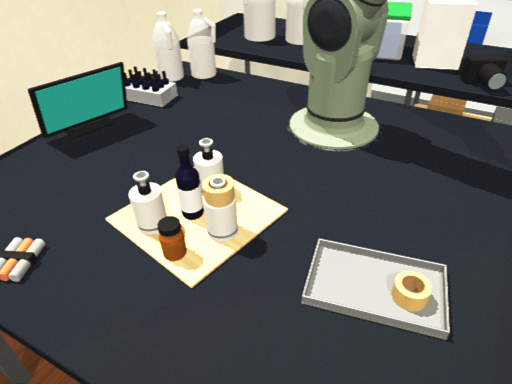

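View pics/top0.png

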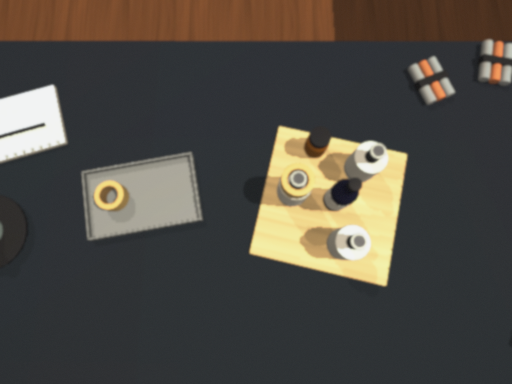

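The scene view shows the roll on the front dispenser, with its head at about (218,183). The dark bottle is just left of it at (190,195), and the spare roll lies in the tray at (411,290). In the top view the roll is at about (297,181), and the tray's free half is at about (165,192). I'll enlarge both views to pick exact pixels.

Run:
```python
import cv2,numpy as np
a=cv2.imread("pics/scene0.png")[130:270,105:295]; b=cv2.imread("pics/top0.png")[120:290,245:415]
cv2.imwrite("pics/cs.png",cv2.resize(a,None,fx=4,fy=4,interpolation=cv2.INTER_CUBIC))
cv2.imwrite("pics/ct.png",cv2.resize(b,None,fx=3.5,fy=3.5,interpolation=cv2.INTER_CUBIC))
```

```text
(no output)
```

View pics/cs.png

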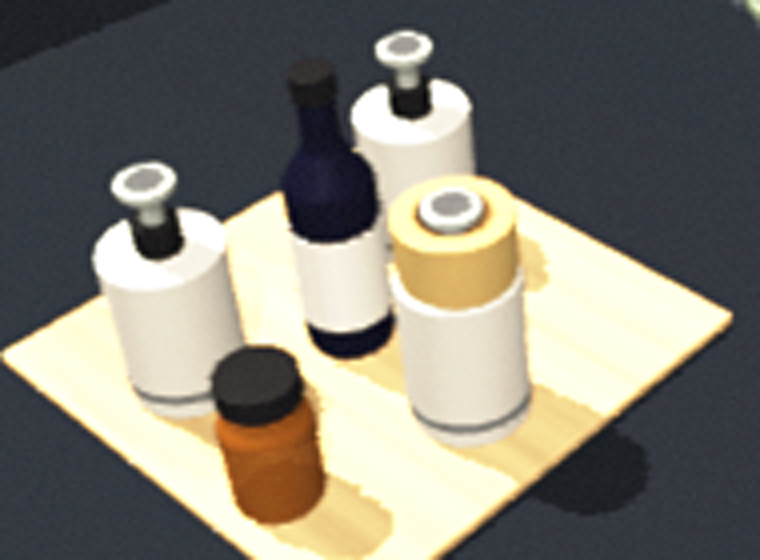

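View pics/ct.png

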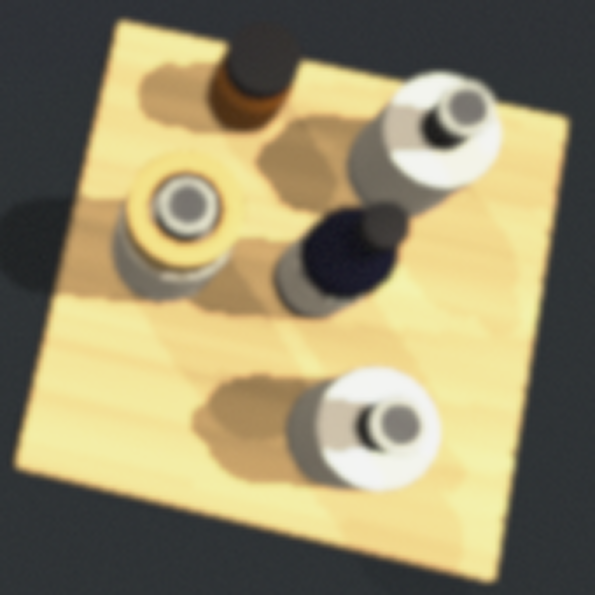

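Picks from the enlarged scene view: head A (452,208), head C (147,183), head B (404,47), bottle cap (312,72), jar lid (256,368). From the enlarged top view: head A (187,205), roll ring (183,208), bottle cap (386,225), and the other heads at (465,106) and (400,425). Next I'll triangulate these.

```bash
cat > h.py <<'E'
import cv2,numpy as np
from bench import bot,eyes
def P(n):
    c=eyes.get_calibration(n);K=np.array([[c["fx"],0,c["cx"]],[0,c["fy"],c["cy"]],[0,0,1]])
    return K@np.c_[cv2.Rodrigues(np.array(c["rvec"]))[0],c["tvec"]]
def tri(s,t):
    X=cv2.triangulatePoints(P("scene"),P("top"),np.array(s,float).reshape(2,1),np.array(t,float).reshape(2,1))[:,0];X=X/X[3]
    e=[np.round((lambda q:q[:2]/q[2])(P(n)@X)-p,1).tolist() for n,p in(("scene",s),("top",t))]
    return X[:3],e
def onplane(n,p,z):
    M=P(n);H=np.c_[M[:,0],M[:,1],M[:,2]*z+M[:,3]];q=np.linalg.solve(H,[*p,1]);return q[:2]/q[2]
def toolpix(p,z,s,c):
    "world xy at height z of a wrist fisheye pixel"
    d=(np.array(p)-[c["cx"],c["cy"]])/c["fx"];r=np.hypot(*d);v=np.r_[d/max(r,1e-9)*np.sin(r),np.cos(r)]
    T=np.array(c["tool_from_camera"]);R=np.array(s["orientation"]);o=R@T[:3,3]+s["ee_pos"];w=R@T[:3,:3]@v
    return (o+w*(z-o[2])/w[2])[:2]
E
python3 - <<'E'
from h import *
sc=lambda x,y:((x+.5)/4-.5+105,(y+.5)/4-.5+130); tp=lambda x,y:((x+.5)/3.5-.5+245,(y+.5)/3.5-.5+120)
for n,s,t in [("headA",sc(452,208),tp(187,205)),("rolltop",sc(454,210),tp(183,208)),("headC",sc(147,183),tp(465,106)),("headB",sc(404,47),tp(400,425)),("bottle",sc(312,72),tp(386,225)),("jar",sc(256,368),tp(263,60)),("b1",sc(5,355),tp(570,118)),("b2",sc(732,318),tp(15,467)),("spare",(412,284),(109,195)),
 ("t1",(318,242),(90,237)),("t2",(447,261),(82,171)),("t3",(446,326),(82,171)),("t4",(304,292),(193,154)),("t1b",(318,242),(201,220)),("t2b",(447,261),(90,237))]:
    X,e=tri(s,t);print(n,np.round(X,4),e)
for p in((82,171),(193,154),(201,220),(90,237)):print(onplane("top",p,.022))
E
```

```text
headA [ 0.5669 -0.0468  0.1435] [[-0.2, -0.0], [-0.3, 0.1]]
rolltop [ 0.566  -0.0456  0.1419] [[0.1, 0.0], [0.1, -0.1]]
headC [ 0.6222 -0.1974  0.1447] [[-0.4, -0.1], [-0.4, 0.3]]
headB [ 0.4514 -0.1548  0.1446] [[-0.1, -0.0], [-0.1, 0.1]]
bottle [ 0.548  -0.1409  0.1858] [[-0.1, -0.0], [-0.2, 0.1]]
jar [ 0.6666 -0.0998  0.0936] [[0.3, 0.1], [0.3, -0.2]]
b1 [ 0.6564 -0.3123  0.0061] [[-0.9, -0.3], [-0.9, 0.7]]
b2 [0.4299 0.0467 0.0033] [[-0.2, -0.0], [-0.2, 0.1]]
spare [0.5504 0.3504 0.0386] [[-0.2, 0.0], [-0.2, 0.1]]
t1 [0.5301 0.2534 0.1315] [[52.0, -19.7], [48.8, -39.4]]
t2 [0.5767 0.3784 0.1367] [[-7.1, 1.6], [-7.5, 1.6]]
t3 [0.6053 0.4188 0.0306] [[-0.3, 0.1], [-0.3, 0.1]]
t4 [0.6469 0.1789 0.0218] [[-2.0, 0.0], [-1.9, 0.8]]
t1b [0.5013 0.1526 0.0082] [[0.2, -0.0], [0.2, -0.1]]
t2b [0.4588 0.3931 0.0301] [[-2.8, 0.7], [-3.2, 0.7]]
[0.60755046 0.42262149]
[0.6487299  0.17465113]
[0.49970294 0.15093545]
[0.4608844  0.39013067]
```

View pics/wrist0.png

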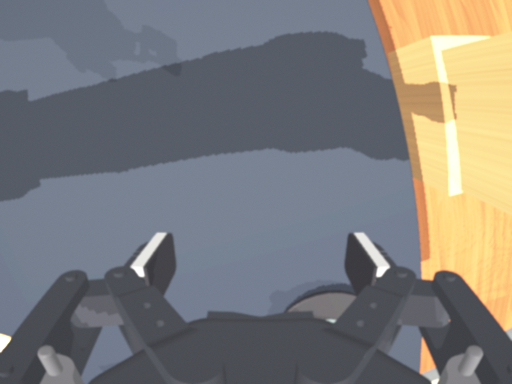

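Triangulated positions:

| Item | x (m) | y (m) | Height (m) |
|---|---|---|---|
| Roll axis | 0.5665 | −0.046 | top at about 0.142 |
| Bottle | 0.548 | −0.141 | 0.186 |
| Tray centre | 0.554 | 0.285 | – |

The tray is turned about 9°, so the middle of its free half is at about (0.564, 0.223). I'll close the jaws along about −11°, clear of the bottle. First I'll hover above the roll.

```bash
python3 -m handwheel '[{"twist":[0,0,-0.18],"delta_pos":[32,-54,0],"jaw":1},{"twist":[0,0,-1.46],"delta_pos":[384,-644,0],"jaw":1},{"twist":[0,0,-1.46],"delta_pos":[384,-644,0],"jaw":1},{"twist":[0,0,-1.46],"delta_pos":[384,-644,0],"jaw":1},{"twist":[0,0,-1.46],"delta_pos":[384,-644,0],"jaw":1},{"twist":[0,0,-1.46],"delta_pos":[384,-644,0],"jaw":1},{"twist":[0,0,-1.46],"delta_pos":[384,-644,0],"jaw":1},{"twist":[0,0,-1.46],"delta_pos":[384,-644,0],"jaw":1},{"twist":[0,0,-1.46],"delta_pos":[384,-644,0],"jaw":1},{"twist":[0,0,-1.46],"delta_pos":[384,-644,0],"jaw":1},{"twist":[0,0,-1.46],"delta_pos":[384,-644,0],"jaw":1},{"twist":[0,0,-1.46],"delta_pos":[384,-644,0],"jaw":1},{"twist":[0,0,-1.46],"delta_pos":[384,-644,0],"jaw":1},{"twist":[0,0,-1.46],"delta_pos":[384,-644,0],"jaw":1},{"twist":[0,0,-1.46],"delta_pos":[384,-644,0],"jaw":1},{"twist":[0,0,-1.46],"delta_pos":[384,-644,0],"jaw":1}]'
python3 - <<'E'
from h import *
s=bot.get_state();im=eyes.camera("wrist");cv2.imwrite("pics/wrist1.png",im[:,:,::-1])
c=eyes.get_calibration("wrist");print(s["clock"],np.round(s["ee_pos"],4),np.round(s["orientation"],3).tolist(),np.round(s["ft_force"],2))
g=cv2.cvtColor(im,cv2.COLOR_RGB2HSV);m=cv2.inRange(g,(12,60,120),(28,255,255));print(m.sum()/255)
E
```

```text
clock: 2.15
ee_pos: [0.5661, -0.0451, 0.2314]
orientation: [[0.182, 0.983, 0.0], [0.983, -0.182, 0.0], [0.0, 0.0, -1.0]]
ft_force: [0.0, 0.3, 0.3]
finger_gap: 0.0852
finger_force: 0.0
2.15 [ 0.5661 -0.0451  0.2314] [[0.182, 0.983, 0.0], [0.983, -0.182, 0.0], [0.0, 0.0, -1.0]] [0.03 0.33 0.31]
27525.0
```

View pics/wrist1.png

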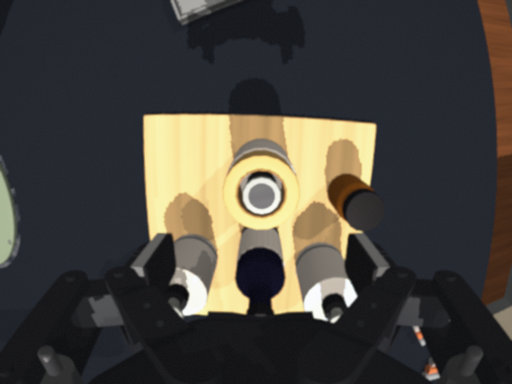

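The wrist view shows the roll's ring centred at about (261.5,192) and the head at (261,193). The fingers straddle clear of the bottle and the other dispensers.

Run:
```python
from h import *
s=bot.get_state();c=eyes.get_calibration("wrist")
print(toolpix((261.5,192.5),.141,s,c),toolpix((261,193),.146,s,c),toolpix((223,192.5),.141,s,c),toolpix((300,192.5),.141,s,c))
```

```text
[ 0.56738038 -0.0456463 ] [ 0.56714381 -0.04458823] [ 0.53645372 -0.03992703] [ 0.5983456 -0.051402 ]
```

The two measurements agree on an axis of about (0.567, −0.0455). I'll descend, close and stop.

```bash
python3 -m handwheel '[{"twist":[0,0,0],"delta_pos":[1,-0.5,-40],"jaw":1},{"twist":[0,0,0],"delta_pos":[1,-0.5,-80],"jaw":1},{"twist":[0,0,0],"delta_pos":[1,-0.5,-110],"jaw":1},{"twist":[0,0,0],"delta_pos":[1,-0.5,-128],"jaw":1},{"twist":[0,0,0],"delta_pos":[1,-0.5,-128],"jaw":1},{"twist":[0,0,0],"delta_pos":[1,-0.5,-128],"jaw":0.7},{"twist":[0,0,0],"delta_pos":[1,-0.5,-128],"jaw":0.6},{"twist":[0,0,0],"delta_pos":[1,-0.5,-128],"jaw":0.5},{"twist":[0,0,0],"delta_pos":[1,-0.5,-128],"jaw":0.2},{"twist":[0,0,0],"delta_pos":[1,-0.5,-128],"jaw":-0.2},{"twist":[0,0,0],"delta_pos":[1,-0.5,-128],"jaw":-0.2}]'
```

```text
clock: 3.58
ee_pos: [0.5677, -0.0466, 0.1045]
orientation: [[0.184, 0.983, 0.001], [0.983, -0.184, 0.001], [0.001, 0.001, -1.0]]
ft_force: [-3.5, 1.8, 18.4]
finger_gap: 0.0627
finger_force: 61.6
```

The roll is gripped at a 62.7 mm gap. The 18 N upward force is the pads swinging forward and pressing the roll onto the deck. I'll lift straight up, slowly at first.

```bash
python3 -m handwheel '[{"twist":[0,0,0],"delta_pos":[0,0,3],"jaw":-0.2},{"twist":[0,0,0],"delta_pos":[0,0,6],"jaw":-0.2},{"twist":[0,0,0],"delta_pos":[0,0,12],"jaw":-0.2},{"twist":[0,0,0],"delta_pos":[0,0,20],"jaw":-0.2},{"twist":[0,0,0],"delta_pos":[0,0,35],"jaw":-0.2},{"twist":[0,0,0],"delta_pos":[0,0,55],"jaw":-0.2},{"twist":[0,0,0],"delta_pos":[0,0,75],"jaw":-0.2},{"twist":[0,0,0],"delta_pos":[0,0,80],"jaw":-0.2},{"twist":[0,0,0],"delta_pos":[0,0,80],"jaw":-0.2}]'
python3 - <<'E'
from h import *
out=[]
for n in("scene","wrist"):
    im=eyes.camera(n)[:,:,::-1];cv2.imwrite(f"pics/{n}2.png",im);out.append(im)
cv2.imwrite("pics/v2.png",np.hstack([cv2.resize(out[0][100:290,90:330],(400,317)),cv2.resize(out[1],(400,317))]))
E
```

```text
clock: 4.7
ee_pos: [0.5672, -0.0465, 0.1835]
orientation: [[0.184, 0.983, 0.0], [0.983, -0.184, 0.0], [0.0, 0.0, -1.0]]
ft_force: [0.7, -0.6, -1.2]
finger_gap: 0.0624
finger_force: 65.5
```

View pics/v2.png

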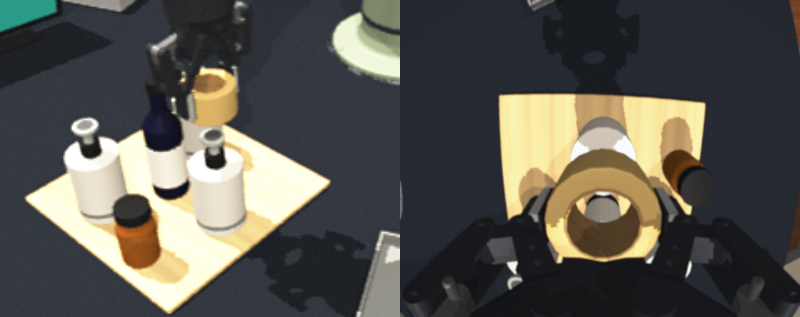

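The roll is clear of the head, held level, and the dispenser is still standing. Now I'll carry it over the free half of the tray, lining the jaws up with the tray's short axis, and lower it to just above the floor.

```bash
python3 -m handwheel '[{"twist":[0,0,0.05],"delta_pos":[0,35,0],"jaw":-0.2},{"twist":[0,0,0.15],"delta_pos":[-1,90,0],"jaw":-0.2},{"twist":[0,0,0.25],"delta_pos":[-2,145,0],"jaw":-0.2},{"twist":[0,0,0.35],"delta_pos":[-3,200,0],"jaw":-0.2},{"twist":[0,0,0.35],"delta_pos":[-3,245,0],"jaw":-0.2},{"twist":[0,0,0.35],"delta_pos":[-3,269,0],"jaw":-0.2},{"twist":[0,0,0.35],"delta_pos":[-3,269,-20],"jaw":-0.2},{"twist":[0,0,0.35],"delta_pos":[-3,269,-60],"jaw":-0.2},{"twist":[0,0,0.35],"delta_pos":[-3,269,-100],"jaw":-0.2},{"twist":[0,0,0.35],"delta_pos":[-3,269,-135],"jaw":-0.2},{"twist":[0,0,0.35],"delta_pos":[-3,269,-150],"jaw":-0.2},{"twist":[0,0,0.35],"delta_pos":[-3,269,-150],"jaw":-0.2}]'
python3 - <<'E'
from h import *
out=[]
for n in("scene","wrist"):
    im=eyes.camera(n)[:,:,::-1];cv2.imwrite(f"pics/{n}3.png",im);out.append(im)
cv2.imwrite("pics/v3.png",np.hstack([cv2.resize(out[0][190:350,270:470],(400,320)),cv2.resize(out[1],(400,320))]))
E
```

```text
clock: 6.3
ee_pos: [0.5641, 0.2217, 0.0329]
orientation: [[-0.163, 0.987, -0.001], [0.987, 0.163, -0.001], [-0.001, -0.001, -1.0]]
ft_force: [0.4, -1.2, -0.1]
finger_gap: 0.0626
finger_force: 65.7
```

View pics/v3.png

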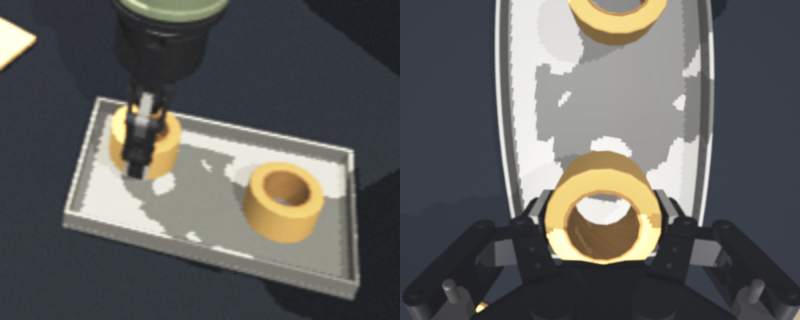

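The roll is level and between the walls. Next I'll lower the last part gently.

```bash
python3 -m handwheel '[{"twist":[0,0,0],"delta_pos":[0,1,-12],"jaw":-0.2},{"twist":[0,0,0],"delta_pos":[0,1,-20],"jaw":-0.2},{"twist":[0,0,0],"delta_pos":[0,1,-24],"jaw":-0.2},{"twist":[0,0,0],"delta_pos":[0,1,-26],"jaw":-0.2},{"twist":[0,0,0],"delta_pos":[0,1,-27],"jaw":-0.2},{"twist":[0,0,0],"delta_pos":[0,1,-27],"jaw":-0.2}]'
```

```text
clock: 7.15
ee_pos: [0.5643, 0.2234, 0.0064]
orientation: [[-0.164, 0.986, 0.0], [0.986, 0.164, 0.0], [0.0, 0.0, -1.0]]
ft_force: [0.4, -0.6, -0.3]
finger_gap: 0.0627
finger_force: 65.7
```

```bash
python3 -m handwheel '[{"twist":[0,0,0],"delta_pos":[0,0,-0.7],"jaw":-0.2},{"twist":[0,0,0],"delta_pos":[0,0,-1.4],"jaw":-0.2},{"twist":[0,0,0],"delta_pos":[0,0,-1.4],"jaw":-0.2}]'
```

```text
clock: 7.52
ee_pos: [0.5643, 0.2234, 0.0057]
orientation: [[-0.164, 0.986, 0.0], [0.986, 0.164, 0.0], [0.0, 0.0, -1.0]]
ft_force: [-5.1, -1.1, 12.6]
finger_gap: 0.0626
finger_force: 67.0
```

The roll has touched down at 12.6 N. I'll open and rise straight up.

```bash
python3 -m handwheel '[{"twist":[0,0,0],"delta_pos":[0,0,0.7],"jaw":0.6},{"twist":[0,0,0],"delta_pos":[0,0,0.7],"jaw":0.9},{"twist":[0,0,0],"delta_pos":[0,0,0.7],"jaw":0.9},{"twist":[0,0,0],"delta_pos":[0,0,0.7],"jaw":0.9},{"twist":[0,0,0],"delta_pos":[0,0,15],"jaw":0.9},{"twist":[0,0,0],"delta_pos":[0,0,40],"jaw":0.9},{"twist":[0,0,0],"delta_pos":[0,0,90],"jaw":0.9},{"twist":[0,0,0],"delta_pos":[0,0,140],"jaw":0.9},{"twist":[0,0,0],"delta_pos":[0,0,190],"jaw":0.5},{"twist":[0,0,0],"delta_pos":[0,0,225],"jaw":-1},{"twist":[0,0,0],"delta_pos":[0,0,225],"jaw":-1}]'
python3 - <<'E'
from h import *
s=bot.get_state();im=eyes.camera("wrist")[:,:,::-1];c=eyes.get_calibration("wrist");print(s["ee_pos"],s["finger_gap"])
im2=eyes.camera("scene")[:,:,::-1];cv2.imwrite("pics/scene4.png",im2);cv2.imwrite("pics/wrist4.png",im)
cv2.imwrite("pics/v4.png",np.hstack([cv2.resize(im2[120:360,90:470],(440,278)),cv2.resize(im,(360,278))]))
E
```

```text
clock: 8.9
ee_pos: [0.5653, 0.2236, 0.2335]
orientation: [[-0.164, 0.986, 0.004], [0.986, 0.164, 0.003], [0.002, 0.005, -1.0]]
ft_force: [-0.8, 0.1, -1.4]
finger_gap: 0.0283
finger_force: 0.0
[0.56525289 0.22362148 0.23349701] 0.028307017139442683
```

View pics/v4.png

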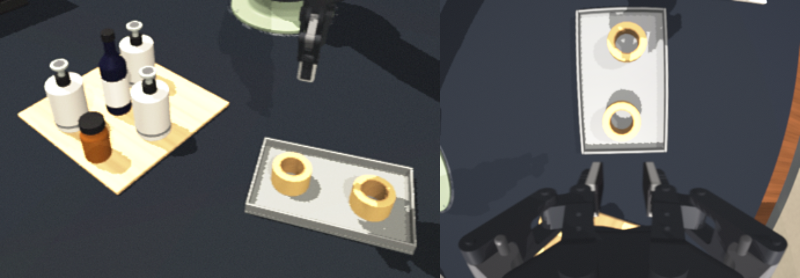

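Both rolls lie flat in the tray, one in each half, and the bottles are where they were. Now I'll shut the fingers, hover over head A and measure it again.

```bash
python3 -m handwheel '[{"twist":[0,0,-0.1],"delta_pos":[0,-40,0],"jaw":-1},{"twist":[0,0,-0.2],"delta_pos":[1,-100,0],"jaw":-1},{"twist":[0,0,-0.35],"delta_pos":[2,-155,0],"jaw":-1},{"twist":[0,0,-0.35],"delta_pos":[2,-210,0],"jaw":-1},{"twist":[0,0,-0.35],"delta_pos":[2,-250,0],"jaw":-1},{"twist":[0,0,-0.35],"delta_pos":[2,-269,0],"jaw":-1},{"twist":[0,0,-0.35],"delta_pos":[2,-269,0],"jaw":-1},{"twist":[0,0,-0.35],"delta_pos":[2,-269,0],"jaw":-1}]'
python3 - <<'E'
from h import *
s=bot.get_state();im=eyes.camera("wrist")[:,:,::-1];c=eyes.get_calibration("wrist");print(np.round(s["ee_pos"],4))
im2=eyes.camera("scene")[:,:,::-1];cv2.imwrite("pics/scene5.png",im2);cv2.imwrite("pics/wrist5.png",im)
np.savez("s5.npz",ee_pos=s["ee_pos"],orientation=s["orientation"])
cv2.imwrite("pics/v5.png",np.hstack([cv2.resize(im2[155:265,120:270],(400,293),interpolation=2),cv2.resize(im[110:275,160:385],(400,293),interpolation=2)]))
E
```

```text
clock: 10.0
ee_pos: [0.5662, -0.0441, 0.2295]
orientation: [[0.182, 0.983, -0.001], [0.983, -0.182, 0.001], [0.0, -0.001, -1.0]]
ft_force: [-0.9, -0.1, -0.1]
finger_gap: 0.0
finger_force: 0.0
[ 0.5662 -0.0441  0.2295]
```

View pics/v5.png

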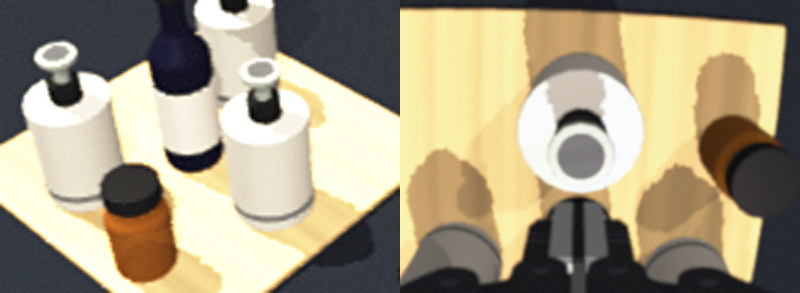

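In the wrist crop the head is at about (581,153), which is wrist pixel (261.8,196.2). Its scene pixel is (217.5,182.2), essentially unchanged from before.

Run:
```python
from h import *
s=np.load("s5.npz");c=eyes.get_calibration("wrist");q=toolpix((261.8,196.2),.146,s,c)
print(q,onplane("scene",(217.5,182.2),.146),(q-s["ee_pos"][:2])*1000)
```

```text
[ 0.56742548 -0.04556926] [ 0.57121575 -0.04355341] [ 1.19639266 -1.45708687]
```

The offset is (+1.2, −1.4) mm. I'll descend to just above the head and then press in small steps.

```bash
python3 -m handwheel '[{"twist":[0,0,0],"delta_pos":[1.2,-1.4,-30],"jaw":-1},{"twist":[0,0,0],"delta_pos":[1.2,-1.4,-60],"jaw":-1},{"twist":[0,0,0],"delta_pos":[1.2,-1.4,-78],"jaw":-1},{"twist":[0,0,0],"delta_pos":[1.2,-1.4,-82],"jaw":-1},{"twist":[0,0,0],"delta_pos":[1.2,-1.4,-86],"jaw":-1},{"twist":[0,0,0],"delta_pos":[1.2,-1.4,-90],"jaw":-1},{"twist":[0,0,0],"delta_pos":[1.2,-1.4,-90],"jaw":-1}]'
```

```text
clock: 10.98
ee_pos: [0.5678, -0.0469, 0.1405]
orientation: [[0.184, 0.983, 0.001], [0.983, -0.184, 0.0], [0.001, 0.001, -1.0]]
ft_force: [-1.6, 1.3, 6.6]
finger_gap: -0.0002
finger_force: 3.0
```

```bash
python3 -m handwheel '[{"twist":[0,0,0],"delta_pos":[0,0,-3],"jaw":-1},{"twist":[0,0,0],"delta_pos":[0,0,-6],"jaw":-1},{"twist":[0,0,0],"delta_pos":[0,0,-8],"jaw":-1},{"twist":[0,0,0],"delta_pos":[0,0,-9],"jaw":-1},{"twist":[0,0,0],"delta_pos":[0,0,-9],"jaw":-1}]'
```

```text
clock: 11.6
ee_pos: [0.568, -0.047, 0.1321]
orientation: [[0.184, 0.983, 0.002], [0.983, -0.184, 0.0], [0.001, 0.002, -1.0]]
ft_force: [-3.8, 1.5, 11.9]
finger_gap: -0.0001
finger_force: 6.2
```

```bash
python3 -m handwheel '[{"twist":[0,0,0],"delta_pos":[0,0,-0.8],"jaw":-1},{"twist":[0,0,0],"delta_pos":[0,0,-1.2],"jaw":-1},{"twist":[0,0,0],"delta_pos":[0,0,-1.2],"jaw":-1},{"twist":[0,0,0],"delta_pos":[0,0,-1.2],"jaw":-1},{"twist":[0,0,0],"delta_pos":[0,0,-1.2],"jaw":-1},{"twist":[0,0,0],"delta_pos":[0,0,-1.2],"jaw":-1}]'
```

```text
clock: 12.35
ee_pos: [0.5686, -0.0471, 0.132]
orientation: [[0.184, 0.983, 0.003], [0.983, -0.184, 0.001], [0.001, 0.003, -1.0]]
ft_force: [-6.3, 2.0, 29.6]
finger_gap: -0.0001
finger_force: 15.1
```

The head is at its stop: the force rose to 30 N while the height stayed at 0.132. I've held it there for over 0.5 s and will now release slowly and retract.

```bash
python3 -m handwheel '[{"twist":[0,0,0],"delta_pos":[0,0,-1.2],"jaw":-1},{"twist":[0,0,0],"delta_pos":[0,0,1],"jaw":-1},{"twist":[0,0,0],"delta_pos":[0,0,5],"jaw":-1},{"twist":[0,0,0],"delta_pos":[0,0,10],"jaw":-1},{"twist":[0,0,0],"delta_pos":[0,0,16],"jaw":-1},{"twist":[0,0,0],"delta_pos":[0,0,30],"jaw":-1},{"twist":[0,0,0],"delta_pos":[0,0,70],"jaw":-1},{"twist":[0,0,0],"delta_pos":[0,0,110],"jaw":-1},{"twist":[0,60,0],"delta_pos":[0,60,130],"jaw":-1}]' | head -0
python3 - <<'E'
from h import *
s=bot.get_state();print(s["clock"],np.round(s["ee_pos"],4),np.round(s["ft_force"],1))
E
```

```text
13.475 [0.5697 0.0084 0.2621] [3.3 2.1 0.6]Exception ignored on flushing sys.stdout:
BrokenPipeError: [Errno 32] Broken pipe
```

I made a typo in the last row: a y twist of 60 instead of 0. The row limit capped it to a small tilt, well above everything. I'll check the tool's tilt and the scene.

Run:
```python
from h import *
s=bot.get_state();print(np.round(s["orientation"],3).tolist(),np.round(s["joints"],2))
im2=eyes.camera("scene")[:,:,::-1];im=eyes.camera("wrist")[:,:,::-1];cv2.imwrite("pics/scene6.png",im2)
cv2.imwrite("pics/v6.png",np.hstack([cv2.resize(im2[110:350,90:470],(440,278)),cv2.resize(im,(360,278))]))
```

```text
[[0.188, 0.964, 0.19], [0.982, -0.191, -0.002], [0.034, 0.187, -0.982]] [-0.54  0.34  0.52  1.9  -0.22  0.77 -0.11]
```

View pics/v6.png

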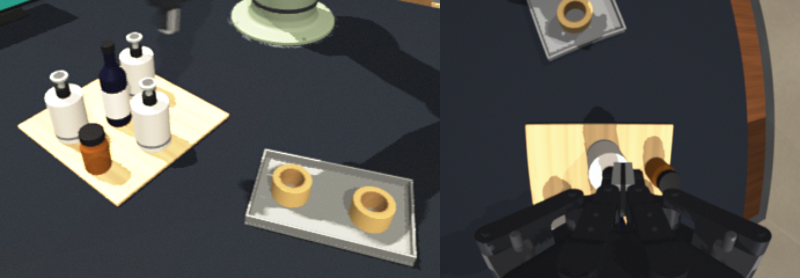

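Everything stands where it was, head A is back up, both rolls lie flat in the tray and the tool is clear at about 0.26 m. I'm handing in the job.

```bash
python3 -c "
from bench import bot
print(max(abs(v) for v in bot.get_state()['joint_vel']));print(bot.close_job())"
```

```text
0.15440812399745193
the job is handed in; nothing more can be done
None
```

The roll now lies flat in the free half of the tray; dispenser A's head was pressed to its stop, held over half a second and has sprung back, the other pumps, bottles and jar look undisturbed, and the job is handed in (a mistyped last row tilted the tool about 11° in clear air, touching nothing).

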